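# Level a bar on its ratchet rest and latch it down

### The job

The steel bar lies sloping in its two V rests. Lift the ratchet rest by its black knob, click by click, up to the notch at which the bar lies level, and let the pawl carry it. Then hook the draw latch's loop over the keeper on the hold-down strap and push the latch lever down past its toggle point until it is fully home, so that the bar is clamped level; leave the things round the stand where they are.

Things in the scene. Friction and masses are not known exactly. Their poses are not given: they have to be found in the camera images.
- bar_stand: Stand, fixed; base plate 200 x 236 x 12 mm. Origin on the worktop under its middle; x away from the lever side (roughly away from the robot), y along the bar, z up. Fixed rest: grey casting 36 mm wide at y = -65 mm, 160 mm high, its front sloping 40 deg down to -x, with the draw latch on it. Ratchet rest at y = +65 mm, in a 78 mm high sleeve with the pawl in front. Bar axis over x = +45 mm.
- bar: Loose round steel bar, 24 mm in diameter, 200 mm long, about 0.7 kg, lying in the two V rests and under the strap. Origin at its middle, its y along its axis towards the ratchet rest. At the start that end is 16 to 32 mm too low.
- rest_column (a joint): Height of the ratchet rest (m), up positive: notches at 0, 0.008, 0.016, 0.024, 0.032, 0.040. Level is 0.032; it starts at 0, 0.008 or 0.016 (4, 3 or 2 clicks). Lifting takes 9 to 15 N, some 8 N more from 2 mm past a notch while the pawl climbs, and falls back by that as it clicks in, 0 to 1 mm before the next. Let go between notches it drops to the one below, never lower.
- rest_vee (a point): Bottom of the V groove (24 mm long, 42 mm wide) of the ratchet rest; as high as the fixed V's bottom when the bar is level.
- fixed_vee (a point): Bottom of the V groove of the fixed rest, 123 mm above the worktop.
- bar_level (a point): Where the bar's middle lies when it is level: over the middle of the stand, 140 mm above the worktop.
- lift_knob (a point): Black lifting knob of the ratchet rest: an upright stem 19 mm in diameter with a mushroom head 29 mm wide, on an arm, 52 mm to the lever side (-x) of the bar's axis. This point is on the stem's axis, 22 mm above the arm; the head begins 18 mm above this point and ends 31 mm above it. It rises with the rest.
- keeper (a point): Groove of the keeper, where the loop's crossbar lies when pulled home: a hook 24 mm wide (along y) on the free end of the hold-down strap, open upwards. Its lip, on the side of the latch pivot, rises 7 mm above this point; lay the crossbar in from above, just behind (+x of) the lip. The strap (24 mm wide, hinged behind the bar) lies loosely on the bar and sinks as the bar comes level.
- crossbar (a point): Middle of the crossbar of the latch loop: 6 mm steel wire, 44 mm wide over its two legs (along y), 32 mm inside, crossbar 61 mm from the trunnion on the lever about which the loop swings freely. The legs are sprung (9 N per mm, up to 9 mm). At the start the loop stands up, leaning back over the lever, crossbar on top. Laid in the groove, its weight keeps it there.
- latch_pivot (a point): Pivot of the latch lever on the sloping front, 55 mm down the slope from the keeper point, axis along y. The loop's trunnion is on the lever, 10 mm from this pivot towards the handle end, so lever and loop follow when the crossbar is carried.
- latch_lever (a joint): Opening angle of the latch lever (rad): 0 = fully home (lever down along the slope, pointing to -x and 48 deg downwards), 0.84 = level, up to 2.0. It stays where it is left. With the loop laid in the keeper it stands at 1.2 to 2.0, stiffens below 1.1, its toggle point is at 0.14, and below that it snaps home. Pushing it down takes 2 to 5 N at 35 to 55 mm from the pivot.
- lever_tip (a point): Top of the free end of the latch lever, a steel plate 20 mm wide and 4 mm thick, 58 mm from the pivot.
- specimen_6: Loose black mounted specimen, a disc 40 mm wide and 21 mm high, on the worktop to the right of the stand; leave it alone.
- specimen_8: Loose black mounted specimen, a disc 32 mm wide and 15 mm high, on the worktop behind the stand; leave it alone.
- marker_black: Loose black-capped marker pen, 135 mm long, on the worktop to the right of the stand; leave it alone.
Things that resemble listed ones, but are neither listed nor needed, are in the scene too. There is more than one size of the bar; the one meant has the size given above.

How it is judged:
On the way, in this order (a step that is already met when the one before it is completed fails the run):
1. the ratchet rest is at the level notch and the bar lies level (value of joint rest_column between 0.0295 and 0.035 m and angle between bar's own y axis and vertical between 1.5408 and 1.6008 rad), for 0.2 s.
2. the loop's crossbar lies behind the keeper's lip while the lever is still open (distance between crossbar and keeper below 0.009 m and value of joint latch_lever above 0.5 rad), for 0.2 s.
3. the lever is home past its toggle point (value of joint latch_lever below 0.06 rad), for 0.2 s.
At the end, for the whole second after the job is handed in: The ratchet rest stands in its level notch (joint 29.5 to 35 mm), the bar lies in both rests, level within 1.7 degrees and within 20 mm of where it lay along its length, the loop's crossbar is in the keeper (within 4 mm), the lever is home (below 0.06 rad) and all is at rest (all of step 1 and distance between crossbar and keeper below 0.004 m and value of joint latch_lever below 0.06 rad and distance between bar and bar_level below 0.02 m and linear speed of bar below 0.02 m/s); the robot touches nothing.
It fails at once if the bar is knocked out of its rests (distance between bar and bar_level above 0.05 m).
It fails at once if the larger specimen is pushed away (distance of specimen_6 from where it was at the start of the episode above 0.02 m).
It fails at once if the smaller specimen is pushed away (distance of specimen_8 from where it was at the start of the episode above 0.02 m).
It fails at once if the marker pen is pushed away (distance of marker_black from where it was at the start of the episode above 0.02 m).
It also fails if it takes over 64 s, if anything falls off the work surface, if the arm or the gripper's body presses on something with over 40 N, if the wrist force passes 120 N, or if a joint passes its speed limit or range.

### The arm

A 6-joint arm with a two-finger parallel gripper is mounted at the origin on a cart in front of the work surface, level with it; the furniture and walls round the work are solid. World frame = base frame: x ahead of the robot, y to its left, z up, the work surface at z = 0. Lengths are in m, angles in rad, forces in N, time in s.
With the tool pointing down it reaches from about 0.25 to 0.775 m from the base axis. Payload 4 kg.
Tool frame: the origin (TCP) lies at the very end of the fingers, on their centre line; the grasp point (between the pads) lies 19 mm behind it; z points along the fingers, y is the direction in which the jaws open and shut (so a half turn about z gives the same grasp; the last joint's range is limited). The gripper opens to 94 mm and grips with 3 to 60 N. Pads are 16 mm wide; open, the fingers measure 119 mm over their backs; the gripper's body (75 mm by 177 mm) begins 78 mm behind the grasp point.
Start: joints at [1.168, 0.087, 1.371, -0, 1.684, -0.103], TCP at [0.162, 0.525, 0.206] pointing down, gripper open.
Joint ranges: [-3.1, 3.1], [-0.76, 2.03], [0.27, 2.55], [-1.08, 4.22], [0.17, 2.65], [-2.57, 2.57]. Speed limits (rad/s): [2.79, 2.79, 3.14, 3.14, 3.14, 3.14].

### API

Orientations are given as [roll, pitch, yaw] about the fixed x, y, z axes, in that order (R = Rz(yaw) Ry(pitch) Rx(roll)).
In Python, from bench import robot, snapshot, calibration gives the robot as it stands. The module is installed in compiled form; this text tells all that it offers.
- The arm moves only by the tool servo_tool, never from a script. Its argument "series" is text: rows parted by semicolons, each of 5 numbers parted by spaces: the closure, from -1 (fully open) to 1 (shut), then the shift along the tool's x, y, z in cm, then the turn about the tool's z in rad. A call has 1 to 20 rows; each row is the pose to reach, as a shift and turn from the pose commanded when the call began, along the tool's axes at that moment; what a row does not reach only later rows make up. A row lasts 1/12 s, in which the tool goes at most 41.7 mm and 7.16 degrees, less where a joint would pass 70% of its speed; a pose out of reach is approached as far as the arm can. A call with a gripper value outside its range is refused whole. The fingers move at their own pace and stop on an object; the grip force is fixed at half the most. Time passes only in rows, so rows that repeat a pose let the fingers close. It gives the time, the measured TCP pose, the force and the opening at its end, in the units of the state.
- robot.get_obs(): the state, without advancing time (a new reading comes with each control period).
- snapshot(name): name is "scene" or "top"; returns (picture, depth): 384x512x3 uint8, red, green, blue; 384x512 float32, m along the optical axis (not along the pixel's ray), 0 where there is no reading.
- calibration(name): a dict with "fx", "fy", "cx", "cy" (pixels), "rvec" (rotation vector, rad) and "tvec" (3), from world to camera coordinates, as OpenCV has them. Camera axes: x right, y down, z forward; pixel columns grow to the right and rows downward; lengths in m; the calibration is good to about 2 mm. A picture is of the moment at which its call begins. calibration takes no time and is no camera call.
- robot.close_job(): hands the job in, once; it reports no verdict.
The state is a dict: "time": time; "joint_positions": joint angles; "qvel": joint speeds; "joint_torque": joint torques, N m; "tool_pos": TCP position; "ee_rot": TCP orientation; "wrist_force": force on the tool from outside, world axes, zero at the start; "wrist_torque": the same for the moment, N m; "width": finger opening in m.
Only numpy, scipy, OpenCV 4.12 (cv2) and the standard library are available. Lean on these libraries where they do the work, as an engineer would, in place of code of your own. Each camera call takes 0.05 s, during which the arm holds its last target. There are 200 camera calls.

## Working session

There is one attempt and no reset: what is moved stays moved. The work goes in short steps, Python scripts to look and compute and a tool call to move; the robot and the scene stay as the last step left them, time stands still between calls to the robot, and variables do not carry over. Pictures are saved under pics/ and viewed, about 8 in all and at most 12, crops included, and the job is handed in when it is done.

Besides the shell and the picture viewer there is one more tool, called after "Call:" as a command line: name --argument value ..., lists and objects as JSON in quotes. servo_tool: Moves the arm, as the interface text tells. Its arguments: {"type":"object","properties":{"series":{"type":"string"}},"required":["series"]}

```bash
mkdir -p pics && cat > h.py <<'E'
import numpy as np, cv2
from bench import robot, snapshot, calibration
def cam(n):
    c=calibration(n); R=cv2.Rodrigues(np.array(c["rvec"],float))[0]; t=np.array(c["tvec"],float).ravel()
    return c,R,t
def snap(n,f):
    p,d=snapshot(n); cv2.imwrite(f"pics/{f}.png",p[:,:,::-1]); np.save(f"pics/{f}.npy",d); return p,d
def world(n,d,u,v):
    c,R,t=cam(n); z=d[v,u]; pc=np.array([(u-c["cx"])/c["fx"]*z,(v-c["cy"])/c["fy"]*z,z]); return R.T@(pc-t)
def cloud(n,d):
    c,R,t=cam(n); v,u=np.indices(d.shape); P=np.stack([(u-c["cx"])/c["fx"]*d,(v-c["cy"])/c["fy"]*d,d],-1); return (P-t)@R
def proj(n,P):
    c,R,t=cam(n); q=R@np.array(P)+t; return c["fx"]*q[0]/q[2]+c["cx"],c["fy"]*q[1]/q[2]+c["cy"]
E
python3 - <<'E'
from h import *
a,_=snap("scene","s0"); b,_=snap("top","t0")
cv2.imwrite("pics/both.png",np.vstack([cv2.resize(a,None,fx=1,fy=1)])[:,:,::-1])
for n in("scene","top"):
    c,R,t=cam(n); print(n,(-R.T@t).round(3),R[2].round(3),c["fx"])
o=robot.get_obs(); print(o)
E
```

```text
scene [ 0.29  -0.61   0.815] [ 0.317  0.674 -0.668] 377.94317975718917
top [0.445 0.092 1.443] [ 0.126 -0.009 -0.992] 437.6257213730047
{'time': 0.1, 'joint_positions': array([ 1.16789355e+00,  8.78957043e-02,  1.37208104e+00, -3.12136950e-05,
        1.68357452e+00, -1.03100897e-01]), 'qvel': array([ 7.50157060e-04, -5.43842256e-04, -2.58375256e-03, -5.12871263e-04,
       -1.40790300e-03, -8.76581653e-05]), 'joint_torque': array([ 2.18661131e-03, -3.41252589e+01, -3.03300047e+01,  7.19793560e-02,
        3.03859985e-02, -1.20913987e-04]), 'tool_pos': array([0.16225812, 0.52501856, 0.20442442]), 'ee_rot': array([-3.13964125e+00, -1.70719128e-04,  2.84178712e+00]), 'wrist_force': array([ 2.83276156e-04,  7.39041855e-01, -1.03353680e-01]), 'wrist_torque': array([ 0.01657891, -0.01896246,  0.01586363]), 'width': 0.09405361550758035}
```

View pics/s0.png

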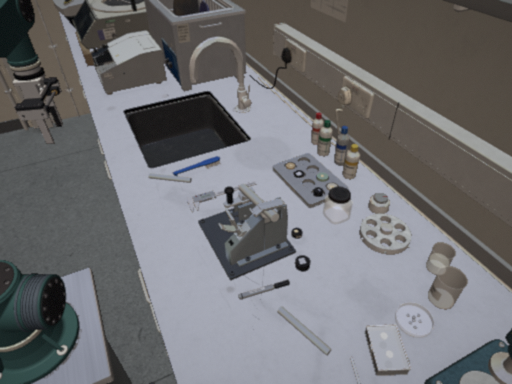

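View pics/t0.png

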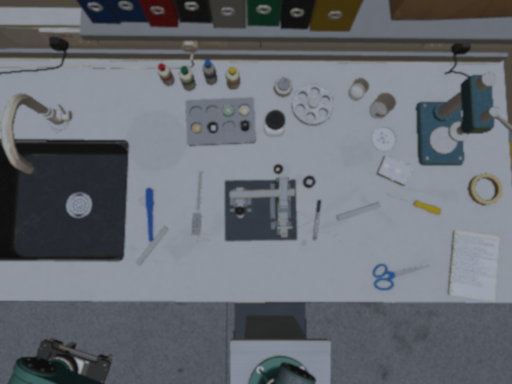

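The scene camera shows the stand at about (245,235), with the knob at (229,192) and the specimens at (297,232) and (302,263). In the top view the stand is at (260,210). Next I'll look at both enlarged.

```bash
python3 - <<'E'
from h import *
a=cv2.imread("pics/s0.png")[172:282,190:310]; b=cv2.imread("pics/t0.png")[170:250,215:305]
A=cv2.resize(a,None,fx=5,fy=5,interpolation=cv2.INTER_CUBIC)
cv2.imwrite("pics/c1.png",A); B=cv2.resize(b,None,fx=7,fy=7,interpolation=cv2.INTER_CUBIC); cv2.imwrite("pics/c2.png",B)
d=np.load("pics/t0.npy"); C=cloud("top",d)
m=(abs(C[...,2]-0.012)<.005); m[:165]=0;m[:,:215]=0;m[250:]=0;m[:,310:]=0
g=cv2.imread("pics/t0.png").sum(2)
m&=g<270
p=C[m][:,:2].astype(np.float32); print(len(p),cv2.minAreaRect(p)); r=cv2.minAreaRect(p); print(cv2.boxPoints(r))
# heights map
for v in range(174,244,4): print(v,(C[v,222:302:4,2]*1000).astype(int))
E
```

```text
2143 ((0.5904374718666077, 0.0450100302696228), (0.24551446735858917, 0.271762877702713), 1.2093653678894043)
[[ 0.4648397   0.17827031]
 [ 0.47057545 -0.09343204]
 [ 0.71603525 -0.08825025]
 [ 0.7102995   0.1834521 ]]
174 [ 0  0 -3  0 -3 -2  1  1  0 -1  4  0  2  2  0 -1 -2 -3 -1  2]
178 [  -1    3    4   -1   -3   -1   -3   -5   -5   -4    1   -5    0    1
 1443  158  160   -5    2    0]
182 [ -1  19   9  11   9   9  12   7  12  20  12  10   8  37 119 162 161  17
   9  -5]
186 [  0  12  16  12  14  17  13   5  15  14  12  14  21  34 113 162 165   9
  10   4]
190 [  1  15  14  83 102 106   8 121 124 132 133 138 139 144 152 166 167 153
 150   0]
194 [  6  12 113 115 121 129 124 128 135 136 140 142 143 146 149 167 167 155
 153   0]
198 [  7  13 108 109 112 111  76  21   8   8  11   9  22  24 134 171 169   7
   8   0]
202 [  2  10  24  83  96  88  82  20  13   5  13  11  17  17 138 166 163  16
   5   3]
206 [ -4  16  26  71  90  90  75  26  10  11  13   8  24  19 136 159 156   8
  12   5]
210 [  0  13  25  14 143 143  14  17  11  12  14   5  23  21 124 127 127   9
  11   6]
214 [  3  15   7   8 141 131   8  10  15  10  13   9  20  20 124 120 121   6
  16   3]
218 [  0  15  11  14  14   8  11  11  10   7  12   4  20  21 122 106 115  22
  14  -1]
222 [  0  15  10  10  13  10  14  11   7  13  11  10  17  22 115 126 115 124
  10   0]
226 [  3  11   8  14  11  18   9  14   9  16   8   8  19  19  92 128  83 175
  14  -5]
230 [  1   5  10  11  11  14  17   9  20  15  10  13   7  13  80 140 136  11
   8  -1]
234 [ -6  11   9  15   6  11  11   6  12  11   8  10  10  13  28 145 150  14
  12  -1]
238 [ 2 18 12  7 16 10 15  6 10 12 14 16 15 14 15 12 12 10 15  6]
242 [ 3  0 -6  3 -3  0  0 -8 -2 -2 -1  4  3  2  2  0  0 -2  2  2]
```

View pics/c1.png

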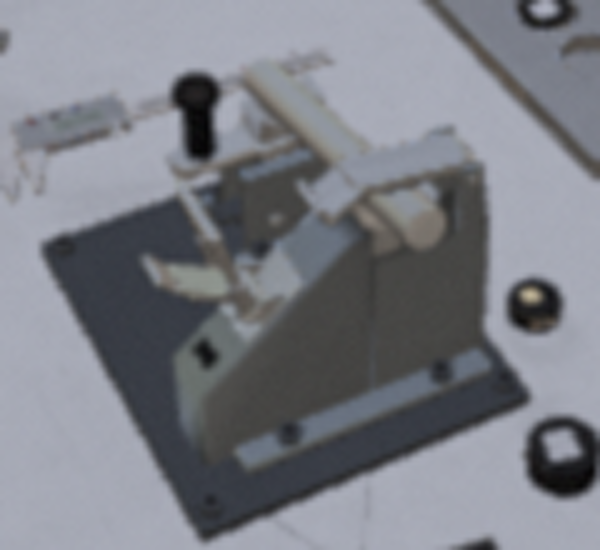

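View pics/c2.png

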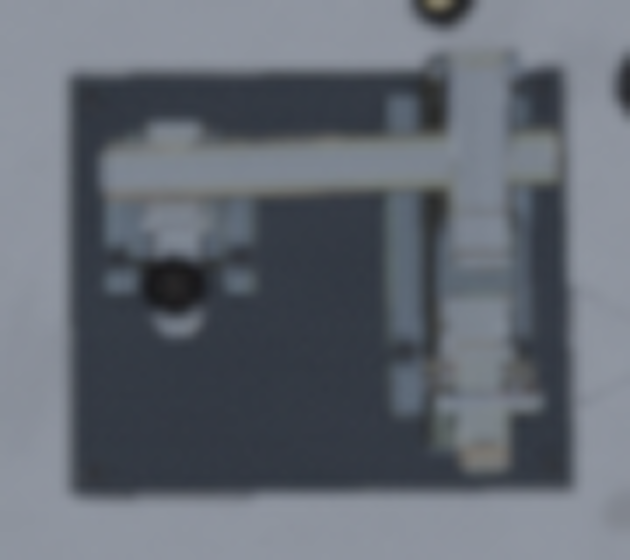

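Crop c1 shows the lever sticking out at about (150,265), the loop standing up near (195,200), the knob head at (195,88) and the strap end at (330,195). Crop c2 shows the plate corners, the knob at (174,285), the crossbar at (490,402) and the keeper at about (478,280). The bar is the one in the rests. Now I'll compute the stand frame.

```bash
cat >> h.py <<'E'
def ray(n,u,v,z):
    c,R,t=cam(n); o=-R.T@t; d=R.T@np.array([(u-c["cx"])/c["fx"],(v-c["cy"])/c["fy"],1]); return o+d*(z-o[2])/d[2]
E
python3 - <<'E'
from h import *
T=lambda x,y,z:ray("top",215+(x+.5)/7-.5,170+(y+.5)/7-.5,z)
S=lambda x,y,z:ray("scene",190+(x+.5)/5-.5,172+(y+.5)/5-.5,z)
k=[T(*p,.012) for p in((72,75),(563,68),(571,487),(73,492))]
print(np.round(k,4)); c=np.mean(k,0); print("centre",c, [np.linalg.norm(k[i]-k[i-1]).round(4) for i in range(4)])
ks=[S(42,247,.012),S(205,540,.012),S(530,398,.012)]; print("scene",np.round(ks,4),(ks[0]+ks[2])/2)
ey=(k[0]+k[3]-k[1]-k[2]); yaw=np.arctan2(-ey[0],ey[1]); ex=k[0]+k[1]-k[2]-k[3]; yaw2=np.arctan2(ex[1],ex[0]); print("yaw",yaw,yaw2)
yaw=(yaw+yaw2)/2
R=np.array([[np.cos(yaw),-np.sin(yaw),0],[np.sin(yaw),np.cos(yaw),0],[0,0,1]])
C=(cloud("top",np.load("pics/t0.npy"))-[c[0],c[1],0])@R
def sel(xa,xb,ya,yb,za,zb):
    m=(C[...,0]>xa)&(C[...,0]<xb)&(C[...,1]>ya)&(C[...,1]<yb)&(C[...,2]>za)&(C[...,2]<zb); return C[m]
b=sel(.038,.052,-.04,.1,.08,.2); f=np.polyfit(b[:,1],b[:,2],1); print("bar slope",f,"drop at 130mm",f[0]*.13, "top at fixed",np.polyval(f,-.065))
h=sel(-.025,.01,.045,.085,.12,.2); print("head",len(h),np.median(h,0),h.min(0),h.max(0))
for z in(.143,): print("knob top cam",(T(174,285,z)-[c[0],c[1],0])@R, "scene",(S(195,83,z)-[c[0],c[1],0])@R)
for z in(.16,.175): print("crossbar",z,(T(490,402,z)-[c[0],c[1],0])@R,(S(190,190,z)-[c[0],c[1],0])@R)
l=sel(-.13,.03,-.1,-.03,.05,.2)
for p in l[np.argsort(l[:,0])][::3]: print((p*1000).astype(int),end="")
E
```

```text
[[ 0.6615  0.1817  0.012 ]
 [ 0.6661 -0.0504  0.012 ]
 [ 0.4691 -0.0527  0.012 ]
 [ 0.4658  0.1787  0.012 ]]
centre [0.56563687 0.06430706 0.012     ] [np.float64(0.1957), np.float64(0.2321), np.float64(0.1971), np.float64(0.2314)]
scene [[ 0.4646  0.1728  0.012 ]
 [ 0.4693 -0.062   0.012 ]
 [ 0.6638 -0.0564  0.012 ]] [0.56419834 0.0582117  0.012     ]
yaw 0.01712365699682992 0.013567166362823164
bar slope [-0.23726677  0.13590875] drop at 130mm -0.03084468051722452 top at fixed 0.15133108731882663
head 64 [-0.01461326  0.06621036  0.1400038 ] [-0.02406395  0.05421003  0.13170026] [0.0004747  0.07834182 0.14669503]
knob top cam [-0.01307153  0.06484446  0.143     ] scene [-0.01270161  0.06077366  0.143     ]
crossbar 0.16 [-0.06491154 -0.0674167   0.16      ] [-0.05464563 -0.03110512  0.16      ]
crossbar 0.175 [-0.06556198 -0.06628221  0.175     ] [-0.0599536 -0.0457511  0.175    ]
[-93 -68 154][-93 -62 153][-91 -71 160][-91 -65 155][-90 -53 154][-87 -69 149][-87 -60 151][-85 -66 150][-84 -60 145][-81 -69 144][-81 -63 143][-81 -54 140][-79 -50  69][-78 -60 144][-78 -54 144][-76 -81 
[... 1540 characters left out ...]
 0 -47 131][  0 -73 157][  0 -70 157][  0 -55 154][  2 -50 136][  2 -47 134][  2 -64 159][  2 -55 159][  3 -45 120][  5 -81 132][  5 -50 133][  5 -69 160][  5 -58 158][  7 -47 145][  8 -81 134][  8 -50 136][  8 -58 162][  8 -45 129][ 10 -80 136][ 11 -78 135][ 11 -72 164][ 11 -55 163][ 13 -66 171][ 13 -57 170][ 13 -51 169][ 13 -60 166][ 14 -48 133][ 16 -69 170][ 16 -66 169][ 17 -50 138][ 17 -81 134][ 19 -63 173][ 19 -72 169][ 19 -55 166][ 20 -52 164][ 22 -69 172][ 22 -66 170][ 22 -55 168][ 22 -52 166][ 25 -49 120][ 25 -55 168][ 25 -64 167][ 25 -58 165][ 26 -45  78][ 27 -77 149][ 27 -83 148][ 28 -72 169][ 28 -60 169][ 28 -63 168][ 28 -38 143][ 28 -32 142][ 29 -58 164][ 29 -88 158][ 29 -45  76]
```

```bash
python3 - <<'E'
from h import *
from scipy.optimize import least_squares
T=lambda x,y:("top",215+(x+.5)/7-.5,170+(y+.5)/7-.5)
S=lambda x,y:("scene",190+(x+.5)/5-.5,172+(y+.5)/5-.5)
kz=.143
M=[((.1,.118,.012),T(72,75)),((.1,-.118,.012),T(563,68)),((-.1,-.118,.012),T(571,487)),((-.1,.118,.012),T(73,492)),
((-.007,.065,kz),T(174,285)),
((-.1,.118,.012),S(42,247)),((-.1,-.118,.012),S(205,540)),((.1,-.118,.012),S(530,398)),((-.007,.065,kz-.003),S(195,88))]
def res(q,M=M):
    r=[]
    for (X,Y,Z),(n,u,v) in M:
        P=[q[0]+np.cos(q[2])*X-np.sin(q[2])*Y,q[1]+np.sin(q[2])*X+np.cos(q[2])*Y,Z]
        a,b=proj(n,P); r+=[a-u,b-v]
    return np.array(r)
for name,s in(("all",M),("top",M[:5]),("scene",M[5:]),("top plate",M[:4]),):
    f=least_squares(lambda q:res(q,s),[.565,.062,.015]); print(name,f.x.round(4)); print(f.fun.reshape(-1,2).round(1).tolist())
C=cloud("top",np.load("pics/t0.npy"))
# bar ridge columns
for u in(235,245,255,265,270): 
    col=C[184:202,u]; m=col[:,2]>.09; print(u,(col[m][:,[0,2]]*1000).astype(int).tolist())
h=C[205:216,234:246]; m=h[...,2]>.125; print("knob",h[m].mean(0),h[m].min(0),h[m].max(0))
E
```

```text
all [0.5644 0.0621 0.0241]
[[-0.3, -0.0], [0.9, -0.3], [1.7, 0.6], [0.3, 1.3], [0.7, -1.4], [-1.5, -0.7], [-1.3, -0.8], [0.5, -1.2], [1.1, -1.0]]
top [0.5644 0.0643 0.0194]
[[-0.8, -0.2], [0.4, -0.1], [0.9, 0.8], [-0.5, 1.1], [-0.0, -1.5]]
scene [0.5638 0.059  0.0272]
[[-1.4, 0.1], [-0.9, 0.2], [1.0, -0.4], [1.3, -0.3]]
top plate [0.5657 0.0643 0.0156]
[[-0.6, -0.7], [0.5, -0.4], [0.8, 0.5], [-0.6, 0.6]]
235 [[625, 90], [621, 94], [618, 93], [612, 114], [609, 114], [606, 118], [602, 123], [600, 119], [596, 122], [594, 115], [592, 109], [587, 93], [584, 90]]
245 [[611, 123], [609, 122], [605, 126], [602, 126], [599, 124], [597, 119], [594, 118]]
255 [[614, 131], [611, 128], [608, 130], [605, 131], [601, 135], [599, 130], [596, 127], [593, 128]]
265 [[444, 1443], [610, 137], [607, 137], [604, 141], [601, 141], [598, 135], [595, 132], [593, 131]]
270 [[613, 139], [610, 139], [606, 148], [603, 145], [600, 143], [598, 141], [595, 141]]
knob [0.55037583 0.13048606 0.13965109] [0.53754762 0.11832179 0.13148336] [0.56509481 0.14251199 0.14669503]
```

The plate edges give a stand origin of about (0.565,0.062). The bar and knob, measured directly, put bar axis x at about 0.603 and the knob at about (0.551,0.1275), and that pair is 52 mm apart as specified. I'll use the direct values. The bar drop of 31 mm means the rest is at notch 0, so 4 clicks. Moving above the knob with the jaws along y.

Call:
servo_tool --series "-1 -48.9 -26.5 0 -0.317;-1 -48.9 -26.5 0 -0.317;-1 -48.9 -26.5 0 -0.317;-1 -48.9 -26.5 0 -0.317;-1 -48.9 -26.5 0 -0.317;-1 -48.9 -26.5 0 -0.317;-1 -48.9 -26.5 0 -0.317;-1 -48.9 -26.5 0 -0.317;-1 -48.9 -26.5 0 -0.317;-1 -48.9 -26.5 0 -0.317;-1 -48.9 -26.5 0 -0.317;-1 -48.9 -26.5 0 -0.317;-1 -48.9 -26.5 0 -0.317;-1 -48.9 -26.5 0 -0.317;-1 -48.9 -26.5 0 -0.317;-1 -48.9 -26.5 0 -0.317;-1 -48.9 -26.5 0 -0.317;-1 -48.9 -26.5 0 -0.317;-1 -48.9 -26.5 0 -0.317;-1 -48.9 -26.5 0 -0.317"

```text
time: 1.77
tool_pos: [0.5507, 0.129, 0.2058]
ee_rot: [3.141, 0.0, -3.122]
wrist_force: [0.1, -0.7, 0.6]
width: 0.0941
```

```bash
python3 - <<'E'
from h import *
a,_=snap("scene","s1")
A=cv2.resize(a[120:260,170:330,::-1],None,fx=5,fy=5,interpolation=cv2.INTER_CUBIC)[:600]
p=robot.get_obs()["tool_pos"]; print(p, [proj("scene",p+[0,s*.047,0]) for s in(-1,1)], proj("scene",p), proj("scene",[.551,.1275,.14]))
cv2.imwrite("pics/c3.png",A)
E
```

```text
[0.55081917 0.12888419 0.20587041] [(np.float64(233.14814367534572), np.float64(179.4785528880292)), (np.float64(219.29987435428512), np.float64(159.67621222917992))] (np.float64(226.0019659673403), np.float64(169.25987197550634)) (np.float64(227.9587214486022), np.float64(188.5802853734006))
```

View pics/c3.png

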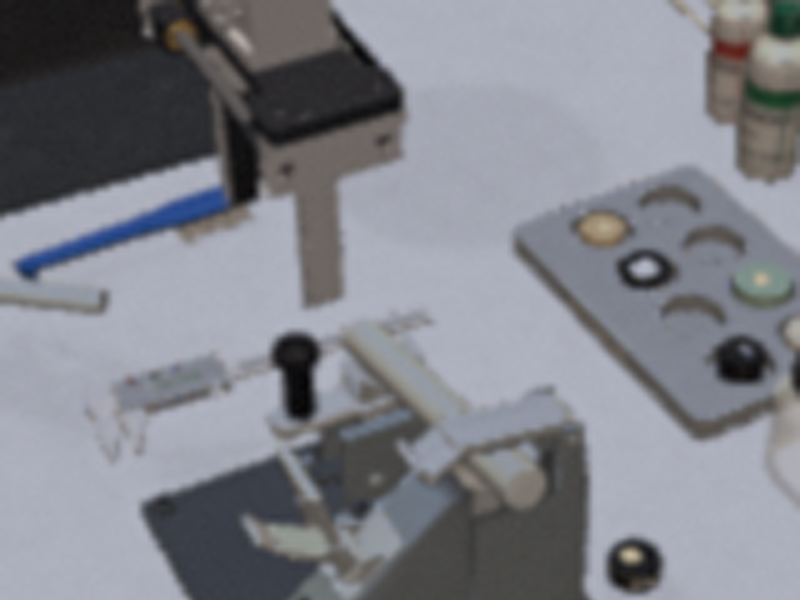

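Finger and head line up to within 2–3 mm (near finger tip at crop (322,300), knob head at (297,352)). Small correction, then descend and grip.

Call:
servo_tool --series "-1 -0.2 -0.2 3 0;-1 -0.2 -0.2 6 0;-1 -0.2 -0.2 9 0;-1 -0.2 -0.2 10 0;-1 -0.2 -0.2 10.6 0;-1 -0.2 -0.2 11.1 0;-1 -0.2 -0.2 11.1 0;-1 -0.2 -0.2 11.1 0"

```text
time: 2.48
tool_pos: [0.5545, 0.1261, 0.0963]
ee_rot: [3.141, 0.003, -3.124]
wrist_force: [0.1, -0.8, 0.4]
width: 0.0937
```

Call:
servo_tool --series "1 0 0 0 0;1 0 0 0 0;1 0 0 0 0;1 0 0 0 0;1 0 0 0 0;1 0 0 0 0;1 0 0 0 0;1 0 0 0 0;1 0 0 0 0;1 0 0 0 0;1 0 0 0 0;1 0 0 0 0"

```text
time: 3.48
tool_pos: [0.5533, 0.1295, 0.0944]
ee_rot: [3.135, 0.0, -3.123]
wrist_force: [0.5, 8.6, -0.3]
width: 0.0263
```

Call:
servo_tool --series "1 0 0 0 0;1 0 0 0 0;1 0 0 0 0;1 0 0 0 0;1 0 0 0 0;1 0 0 0 0"

```text
time: 3.98
tool_pos: [0.5533, 0.1295, 0.0944]
ee_rot: [3.135, 0.0, -3.123]
wrist_force: [0.3, 8.5, -1.6]
width: 0.0264
```

A width of 26 mm means the tips hold the arm plate, not the stem, and the +y force says the real centre is further towards +y. Reopen, raise 8 mm, shift +3 mm in y and grip again.

Call:
servo_tool --series "0 0 0 0 0;-0.2 0 0 0 0;-0.2 0 0 0 0;-0.2 0 0 0 0;-0.2 0 0.3 -0.8 0;-0.2 0 0.3 -0.8 0;-0.2 0 0.3 -0.8 0;-0.2 0 0.3 -0.8 0"

```text
time: 4.65
tool_pos: [0.5536, 0.1289, 0.1029]
ee_rot: [3.142, 0.001, -3.124]
wrist_force: [-0.1, -0.3, -0.8]
width: 0.0566
```

Call:
servo_tool --series "1 0 0 0 0;1 0 0 0 0;1 0 0 0 0;1 0 0 0 0;1 0 0 0 0;1 0 0 0 0;1 0 0 0 0;1 0 0 0 0;1 0 0 0 0;1 0 0 0 0"

```text
time: 5.48
tool_pos: [0.5533, 0.1294, 0.1024]
ee_rot: [3.141, -0.0, -3.124]
wrist_force: [-0.7, 3.0, -0.3]
width: 0.0265
```

```bash
python3 - <<'E'
from h import *
a,_=snap("scene","s2"); b,_=snap("top","t2")
A=cv2.resize(a[165:225,195:265,::-1],None,fx=8,fy=8,interpolation=cv2.INTER_CUBIC)
B=cv2.resize(b[185:225,220:250,::-1],None,fx=8,fy=8,interpolation=cv2.INTER_CUBIC)
B=cv2.copyMakeBorder(B,0,A.shape[0]-B.shape[0],0,0,cv2.BORDER_CONSTANT)
cv2.imwrite("pics/c4.png",np.hstack([A,B]))
p=robot.get_obs()["tool_pos"];u=np.array(proj("scene",p)); print((u-[195,165]+.5)*8, proj("top",p))
E
```

```text
[278.6926612 268.8735175] (np.float64(239.65220501348938), np.float64(210.83089377034156))
```

View pics/c4.png

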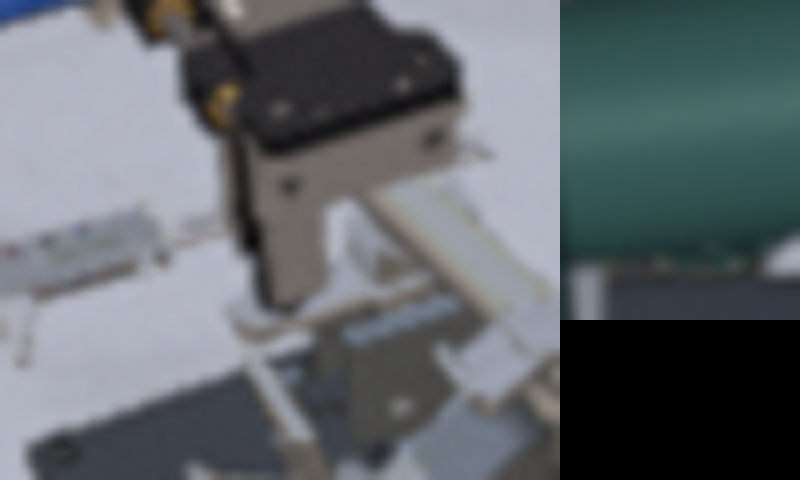

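The near finger covers the stem (finger tip at (283,305)) and the knob is between the fingers. 26.4 mm fits the finger faces resting on the 29 mm head above slightly raised pads, so the hold is good enough to lift against the head. Lift slowly and watch the force.

Call:
servo_tool --series "1 0 0 -0.2 0;1 0 0 -0.4 0;1 0 0 -0.5 0;1 0 0 -0.5 0;1 0 0 -0.5 0"

```text
time: 6.0
tool_pos: [0.5531, 0.1294, 0.1044]
ee_rot: [3.141, -0.002, -3.124]
wrist_force: [5.8, 4.9, -12.7]
width: 0.0264
```

Call:
servo_tool --series "1 0 0 -0.1 0;1 0 0 -0.2 0;1 0 0 -0.3 0;1 0 0 -0.4 0;1 0 0 -0.4 0"

```text
time: 6.42
tool_pos: [0.5531, 0.1293, 0.1072]
ee_rot: [3.141, -0.003, -3.124]
wrist_force: [6.9, 4.5, -16.3]
width: 0.0268
```

```bash
cat >> h.py <<'E'
def bar(tag):
    p,d=snap("scene",tag); C=cloud("scene",d)
    m=(C[...,0]>.585)&(C[...,0]<.62)&(C[...,1]>.03)&(C[...,1]<.16)&(C[...,2]>.08)&(C[...,2]<.175)
    Q=C[m]; ys=np.arange(.03,.16,.01); out=[]
    for y in ys:
        q=Q[abs(Q[:,1]-y)<.005]
        if len(q)>5: out.append((y,np.percentile(q[:,2],85)))
    out=np.array(out); f=np.polyfit(out[:,0],out[:,1],1); print(tag,"slope",f[0].round(3),"mm drop over 130:",(f[0]*130).round(1),(out*1000).round().astype(int).tolist())
E
python3 - <<'E'
from h import *
import h
o=h.snap
h.snap=lambda n,f:(None,np.load("pics/s0.npy")); bar("s0"); h.snap=o
bar("s3")
E
```

```text
s0 slope -0.25 mm drop over 130: -32.5 [[40, 143], [50, 141], [60, 137], [70, 135], [80, 133], [90, 130], [100, 128], [110, 125], [120, 121], [130, 120], [140, 117], [150, 117]]
s3 slope -0.244 mm drop over 130: -31.8 [[40, 144], [50, 142], [60, 140], [70, 137], [80, 135], [90, 133], [100, 131], [110, 128], [120, 124], [130, 125], [140, 117]]
```

Call:
servo_tool --series "1 0 0 -0.1 0;1 0 0 -0.2 0;1 0 0 -0.3 0;1 0 0 -0.4 0;1 0 0 -0.4 0"

```text
time: 6.88
tool_pos: [0.5531, 0.1294, 0.1124]
ee_rot: [3.141, -0.002, -3.124]
wrist_force: [4.9, 4.8, -11.9]
width: 0.0262
```

Call:
servo_tool --series "1 0 0 -0.1 0;1 0 0 -0.2 0;1 0 0 -0.3 0;1 0 0 -0.4 0;1 0 0 -0.4 0"

```text
time: 7.3
tool_pos: [0.5531, 0.1294, 0.1152]
ee_rot: [3.141, -0.003, -3.124]
wrist_force: [6.7, 5.0, -15.6]
width: 0.0269
```

Call:
servo_tool --series "1 0 0 -0.1 0;1 0 0 -0.2 0;1 0 0 -0.3 0;1 0 0 -0.4 0;1 0 0 -0.4 0"

```text
time: 7.72
tool_pos: [0.5531, 0.1294, 0.1204]
ee_rot: [3.141, -0.002, -3.124]
wrist_force: [5.0, 4.4, -11.7]
width: 0.0261
```

Call:
servo_tool --series "1 0 0 -0.1 0;1 0 0 -0.2 0;1 0 0 -0.3 0;1 0 0 -0.4 0;1 0 0 -0.4 0"

```text
time: 8.13
tool_pos: [0.5531, 0.1294, 0.1231]
ee_rot: [3.141, -0.003, -3.124]
wrist_force: [7.1, 5.0, -16.9]
width: 0.0263
```

```bash
python3 -c "
from h import *
bar('s4')"
```

```text
s4 slope -0.109 mm drop over 130: -14.1 [[30, 148], [40, 147], [50, 146], [60, 145], [70, 144], [80, 143], [90, 142], [100, 141], [110, 140], [120, 135], [130, 139], [140, 137]]
```

The force pattern repeats every 8 mm (low at TCP z .1044, .1124 and .1204). The level notch should come at about .1364.

Call:
servo_tool --series "1 0 0 -0.1 0;1 0 0 -0.2 0;1 0 0 -0.3 0;1 0 0 -0.4 0;1 0 0 -0.4 0"

```text
time: 8.6
tool_pos: [0.5531, 0.1294, 0.1284]
ee_rot: [3.141, -0.002, -3.124]
wrist_force: [5.5, 4.3, -11.4]
width: 0.0264
```

Call:
servo_tool --series "1 0 0 -0.1 0;1 0 0 -0.2 0;1 0 0 -0.3 0;1 0 0 -0.4 0;1 0 0 -0.4 0"

```text
time: 9.02
tool_pos: [0.5531, 0.1294, 0.1311]
ee_rot: [3.141, -0.003, -3.124]
wrist_force: [8.0, 5.0, -15.3]
width: 0.0268
```

Call:
servo_tool --series "1 0 0 -0.1 0;1 0 0 -0.2 0;1 0 0 -0.3 0;1 0 0 -0.4 0;1 0 0 -0.4 0;1 0 0 -0.4 0"

```text
time: 9.52
tool_pos: [0.5531, 0.1294, 0.1363]
ee_rot: [3.141, -0.002, -3.124]
wrist_force: [5.3, 4.4, -11.2]
width: 0.0267
```

```bash
python3 -c "
from h import *
bar('s5')"
```

```text
s5 slope 0.006 mm drop over 130: 0.8 [[30, 149], [40, 150], [50, 150], [60, 151], [70, 150], [80, 151], [90, 151], [100, 152], [110, 151], [120, 147], [130, 152], [140, 151]]
```

Level and clicked in. Unload onto the pawl, then open.

Call:
servo_tool --series "1 0 0 0.1 0;1 0 0 0.2 0;1 0 0 0.3 0;1 0 0 0.4 0;1 0 0 0.5 0;1 0 0 0.5 0"

```text
time: 10.07
tool_pos: [0.5533, 0.1294, 0.1345]
ee_rot: [3.141, -0.0, -3.124]
wrist_force: [1.2, 6.0, -4.3]
width: 0.0266
```

Call:
servo_tool --series "0.2 0 0 0 0;-0.2 0 0 0 0;-0.2 0 0 0 0;-0.2 0 0 0 0;-0.2 0 0 0 0;-0.2 0 0 -3 0;-0.2 0 0 -6 0;-0.2 0 0 -9 0;-0.2 0 0 -12 0;-0.2 0 0 -13 0;-0.2 0 0 -13 0"

```text
time: 10.98
tool_pos: [0.5548, 0.1288, 0.2685]
ee_rot: [3.141, 0.008, -3.125]
wrist_force: [-0.3, 0.8, -0.0]
width: 0.0561
```

Call:
servo_tool --series "-0.2 4 0 0 0;-0.2 8 0 0 0;-0.2 12 0 0 0;-0.2 14 0 0 0;-0.2 15 0 0 0;-0.2 15 0 0 0;-0.2 15 0 0 0"

```text
time: 11.57
tool_pos: [0.4036, 0.1263, 0.2634]
ee_rot: [-3.141, -0.001, -3.124]
wrist_force: [-0.1, 0.2, 0.5]
width: 0.0563
```

```bash
python3 - <<'E'
from h import *
bar('s6'); b,d=snap("top","t6")
a=cv2.imread("pics/s6.png")
A=cv2.resize(a[175:245,205:275],None,fx=6,fy=6,interpolation=cv2.INTER_CUBIC)
B=cv2.resize(b[180:242,265:303,::-1],None,fx=8,fy=8,interpolation=cv2.INTER_CUBIC)[:420*2]
H=max(A.shape[0],B.shape[0]); pad=lambda I:cv2.copyMakeBorder(I,0,H-I.shape[0],0,0,cv2.BORDER_CONSTANT)
cv2.imwrite("pics/c5.png",np.hstack([pad(A),pad(B)])); print(A.shape,B.shape)
C=cloud("top",d)
m=(C[...,0]>.44)&(C[...,0]<.60)&(C[...,1]<.03)&(C[...,1]>-.05)&(C[...,2]>.1); m[:,:265]=0
Q=C[m]; 
for x in np.arange(.45,.60,.004):
    q=Q[abs(Q[:,0]-x)<.002]
    if len(q): print(int(x*1000+.5),sorted((q[:,2]*1000).astype(int).tolist()))
E
```

```text
s6 slope -0.014 mm drop over 130: -1.8 [[30, 150], [40, 150], [50, 149], [60, 149], [70, 150], [80, 150], [90, 149], [100, 150], [110, 149], [120, 144], [130, 149], [140, 149], [150, 149]]
(420, 420, 3) (496, 304, 3)
474 [151, 152, 152, 152, 153, 153, 154, 156, 156, 156, 157, 157, 158]
478 [147, 149, 152, 152, 153, 153, 154]
482 [145, 145, 146, 149, 151, 151, 152]
486 [139, 140, 141, 142, 142, 142, 144, 144, 144, 145, 146, 146, 147, 147]
490 [136, 136, 137, 140, 140, 141, 141]
494 [132, 133, 133, 137, 138, 138, 139]
498 [132, 133, 133, 136, 137, 138, 143, 177, 179, 180, 181, 182, 183, 183, 183, 184, 184, 186, 186, 186, 186, 187]
502 [175, 177, 178, 178, 179, 180, 181, 181, 182, 182, 183, 183, 183, 184, 184, 185, 186, 186]
506 [125, 125, 126, 128, 128, 132, 158, 159, 159, 162, 167, 169]
510 [121, 127, 131, 131, 132, 132, 132, 134, 143, 146, 146, 147, 148, 148, 149, 150]
514 [120, 120, 121, 123, 123, 123, 123, 124, 124, 124, 125, 126, 126, 126, 126, 127, 127, 134, 139, 141, 142, 142, 143]
518 [112, 114, 119, 119, 120, 121, 122, 122, 122, 124, 125, 125, 125, 127, 128]
522 [115, 118, 119
[... 1196 characters left out ...]
 154, 154, 154, 154, 155, 155, 155, 156, 156, 158, 159]
578 [130, 134, 136, 137, 138, 153, 155, 157, 157, 158, 159, 160, 160, 162]
582 [132, 132, 136, 137, 138, 140, 141, 142, 159, 160, 161, 163, 163, 163, 163, 163, 164, 164, 164, 165, 167]
586 [105, 132, 138, 144, 156, 157, 157, 158, 159, 160, 160, 161, 162, 165, 165]
590 [115, 117, 117, 118, 132, 160, 161, 163, 163, 163, 164, 165]
594 [111, 115, 117, 122, 127, 140, 140, 141, 141, 141, 142, 142, 143, 144, 144, 145, 145, 147, 150, 158, 158, 159, 159, 159, 160, 160, 160, 161, 161, 162, 162, 162, 163, 163, 164]
598 [143, 143, 144, 144, 145, 146, 147, 147, 147, 147, 148, 149, 149, 150, 150, 151, 154, 155, 158, 158, 160, 161, 161, 162, 163, 163]
```

View pics/c5.png

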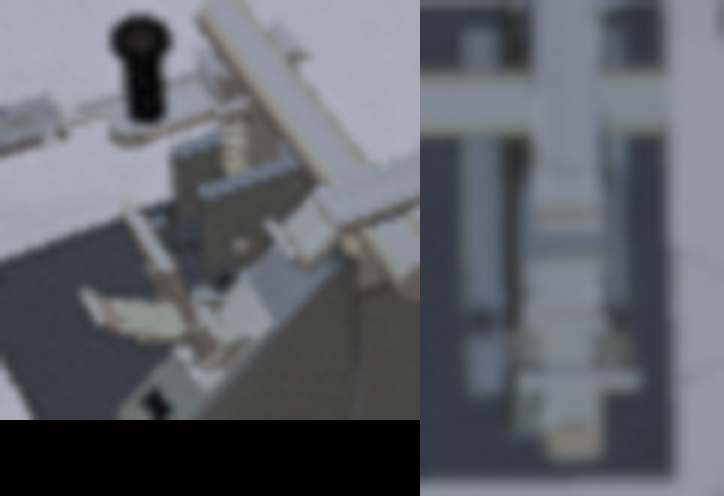

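The bar is level now: the -1.8 mm reading is within the method's bias, since it read -32.5 for a nominal 32. The crossbar is at crop (579,380) in the top view, the lip/groove at about (566,215–240) and the lever end at (575,440). The scene view agrees. Now I'll check the crossbar and keeper between the two cameras.

```bash
python3 - <<'E'
from h import *
T=lambda x,y,z:ray("top",265+(x-420+.5)/8-.5,180+(y+.5)/8-.5,z)
S=lambda x,y:(205+(x+.5)/6-.5,175+(y+.5)/6-.5)
cb=T(579,380,.181); print("crossbar top",cb.round(4),"-> scene",proj("scene",cb),"seen",S(145,234))
for e in((518,380),(641,382)): 
    P=T(*e,.181); print(P.round(4),"scene proj crop",((np.array(proj("scene",P))-[205,175]+.5)*6).round())
for e in((566,205,.156),(566,238,.156),(566,215,.156)): 
    P=T(*e); print(e,P.round(4),"scene crop",((np.array(proj("scene",P))-[205,175]+.5)*6).round())
for P in ([.558,-.001,.156],[.565,-.001,.149],[.565,.011,.149],[.558,.011,.156],[.523,-.001,.115],[.474,-.001,.156]): print(P,"scene crop",((np.array(proj("scene",P))-[205,175]+.5)*6).round(),"top crop",((np.array(proj("top",P))-[265,180]+.5)*8+[420,0]).round())
E
```

```text
crossbar top [ 0.5007 -0.0021  0.181 ] -> scene (np.float64(228.42213193095913), np.float64(213.71993972181377)) seen (228.75, 213.58333333333334)
[0.5006 0.0198 0.181 ] scene proj crop [122. 201.]
[ 0.5    -0.0245  0.181 ] scene proj crop [164. 272.]
(566, 205, 0.156) [5.662e-01 5.000e-04 1.560e-01] scene crop [291. 223.]
(566, 238, 0.156) [0.554  0.0006 0.156 ] scene crop [264. 233.]
(566, 215, 0.156) [0.5625 0.0006 0.156 ] scene crop [283. 226.]
[0.558, -0.001, 0.156] scene crop [275. 232.] top crop [571. 228.]
[0.565, -0.001, 0.149] scene crop [290. 239.] top crop [569. 211.]
[0.565, 0.011, 0.149] scene crop [278. 221.] top crop [537. 210.]
[0.558, 0.011, 0.156] scene crop [262. 214.] top crop [538. 228.]
[0.523, -0.001, 0.115] scene crop [202. 328.] top crop [563. 329.]
[0.474, -0.001, 0.156] scene crop [ 85. 299.] top crop [572. 456.]
```

Both cameras agree on the crossbar at (.5005,-.002,.181) and the keeper at about (.565,0,.149). I'll grip the loop over its two legs with the jaws along y, fingers outside the hook and the casting.

Call:
servo_tool --series "-0.2 -2.5 -3.3 0.7 0;-0.2 -5 -6.6 1.4 0;-0.2 -7.5 -10 2 0;-0.2 -9.5 -12.95 2.8 0;-0.2 -9.5 -12.95 2.8 0;-0.2 -9.5 -12.95 2.8 0;-0.2 -9.5 -12.95 2.8 0"

```text
time: 12.25
tool_pos: [0.501, -0.0015, 0.2357]
ee_rot: [3.141, -0.002, -3.125]
wrist_force: [-1.3, 0.1, 0.5]
width: 0.0568
```

```bash
python3 - <<'E'
from h import *
a,_=snap("scene","s7")
A=cv2.resize(a[150:240,195:285,::-1],None,fx=6,fy=6,interpolation=cv2.INTER_CUBIC)
p=robot.get_obs()["tool_pos"]; print(p)
for s in(-.028,.028): print(((np.array(proj("scene",p+[0,s,0]))-[195,150]+.5)*6).round())
cv2.imwrite("pics/c6.png",A)
E
```

```text
[ 0.5008088  -0.00096556  0.23635127]
[222. 325.]
[165. 237.]
```

View pics/c6.png

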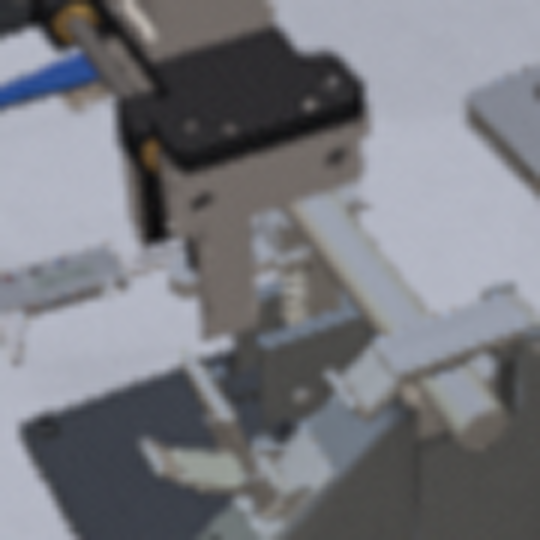

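The finger tip at (225,335) matches its projection, so camera and arm agree. Descend over the loop and grip.

Call:
servo_tool --series "-0.2 0 0 2 0;-0.2 0 0 4 0;-0.2 0 0 5.5 0;-0.2 0 0 6.6 0;-0.2 0 0 6.6 0;-0.2 0 0 6.6 0;-0.2 0 0 6.6 0"

```text
time: 12.88
tool_pos: [0.5012, -0.0011, 0.1719]
ee_rot: [-3.141, 0.003, -3.124]
wrist_force: [1.2, -0.0, 0.3]
width: 0.0562
```

Call:
servo_tool --series "0.1 0 0 0 0;0.2 0 0 0 0;1 0 0 0 0;1 0 0 0 0;1 0 0 0 0;1 0 0 0 0;1 0 0 0 0;1 0 0 0 0"

```text
time: 13.55
tool_pos: [0.5006, -0.0016, 0.1705]
ee_rot: [3.142, 0.0, -3.124]
wrist_force: [-0.9, -0.0, 2.2]
width: 0.0426
```

The loop is gripped with no side force. Carry the crossbar along the arc, over the lip.

Call:
servo_tool --series "1 -0.7 0 -0.15 0;1 -1.45 0 -0.2 0;1 -2.25 0 -0.2 0;1 -3.05 0 -0.1 0;1 -3.8 0 0.25 0;1 -4.5 0 0.65 0;1 -5 0 0.95 0;1 -5.35 0 1.2 0;1 -5.35 0 1.2 0;1 -5.35 0 1.2 0"

```text
time: 14.38
tool_pos: [0.5542, -0.0005, 0.1581]
ee_rot: [3.141, -0.0, -3.124]
wrist_force: [-1.0, -0.6, 0.3]
width: 0.043
```

Call:
servo_tool --series "1 -0.3 0 0.2 0;1 -0.6 0 0.5 0;1 -0.9 0 0.8 0;1 -1.2 0 1.1 0;1 -1.2 0 1.1 0;1 -1.2 0 1.1 0"

```text
time: 14.88
tool_pos: [0.5658, -0.0004, 0.1469]
ee_rot: [3.141, -0.001, -3.124]
wrist_force: [-3.7, 0.7, -0.7]
width: 0.0428
```

```bash
python3 - <<'E'
from h import *
a,_=snap("scene","s8")
A=cv2.resize(a[165:245,205:285,::-1],None,fx=7,fy=7,interpolation=cv2.INTER_CUBIC)
for P in ([.565,-.0225,.149],[.5655,-.0225,.157],[.558,-.012,.156]): print(((np.array(proj("scene",P))-[205,165]+.5)*7).round())
cv2.imwrite("pics/c7.png",A)
E
```

```text
[365. 387.]
[366. 371.]
[334. 360.]
```

View pics/c7.png

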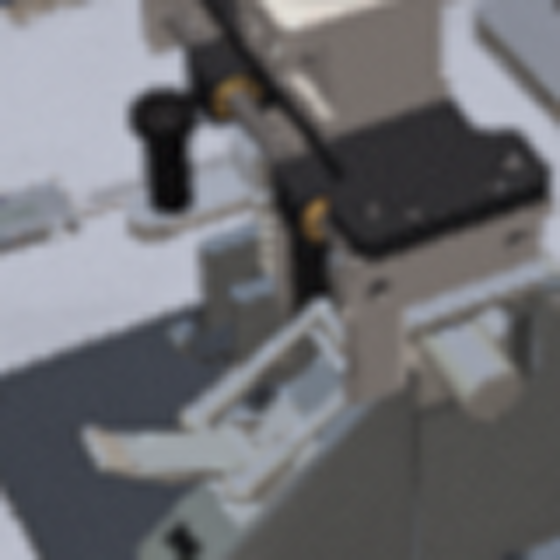

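The crossbar's far end at (322,305) matches a projection for x .5655, z .157, which is just behind the lip and above the groove. Lower it.

Call:
servo_tool --series "1 0 0 0.2 0;1 0 0 0.4 0;1 0.05 0 0.6 0;1 0.1 0 0.8 0;1 0.1 0 0.8 0;1 0.1 0 0.8 0"

```text
time: 15.43
tool_pos: [0.5666, -0.0004, 0.1436]
ee_rot: [-3.141, 0.006, -3.124]
wrist_force: [-5.5, 0.3, 11.3]
width: 0.0424
```

Contact, with the reaction pointing up and towards -x: the crossbar is on the groove's back ramp. Ease it -x by 3 mm.

Call:
servo_tool --series "1 0.15 0 0 0;1 0.3 0 0 0;1 0.3 0 0 0;1 0.3 0 0 0"

```text
time: 15.77
tool_pos: [0.5662, -0.0004, 0.1437]
ee_rot: [-3.141, 0.013, -3.124]
wrist_force: [1.1, 1.2, 7.0]
width: 0.0427
```

Call:
servo_tool --series "0.1 0 0 -0.1 0;-0.1 0 0 -0.1 0;-0.2 0 0 -0.1 0;-0.2 0 0 -0.1 0;-0.2 0 0 -0.1 0;-0.2 0 0 -3 0;-0.2 0 0 -6 0;-0.2 0 0 -9 0;-0.2 0 0 -9 0;-0.2 0 0 -9 0"

```text
time: 16.6
tool_pos: [0.5631, -0.0005, 0.2315]
ee_rot: [-3.141, 0.004, -3.124]
wrist_force: [-0.8, 0.1, -1.2]
width: 0.0562
```

Call:
servo_tool --series "-0.2 4 0 0 0;-0.2 8 0 0 0;-0.2 12 0 0 0;-0.2 15 0 0 0;-0.2 16 0 0 0;-0.2 16 0 0 0;-0.2 16 0 0 0"

```text
time: 17.18
tool_pos: [0.4023, -0.0032, 0.2286]
ee_rot: [3.141, -0.0, -3.125]
wrist_force: [-0.2, -0.3, 0.5]
width: 0.0564
```

```bash
python3 - <<'E'
from h import *
bar('s9'); b,d=snap("top","t9")
a=cv2.imread("pics/s9.png")
A=cv2.resize(a[175:245,205:275],None,fx=6,fy=6,interpolation=cv2.INTER_CUBIC)
B=cv2.resize(b[180:242,265:303,::-1],None,fx=8,fy=8,interpolation=cv2.INTER_CUBIC)
H=B.shape[0]; cv2.imwrite("pics/c8.png",np.hstack([cv2.copyMakeBorder(A,0,H-A.shape[0],0,0,cv2.BORDER_CONSTANT),B]))
C=cloud("top",d)
m=(C[...,0]>.44)&(C[...,0]<.60)&(C[...,1]<.01)&(C[...,1]>-.012)&(C[...,2]>.1); m[:,:265]=0
Q=C[m]; 
for x in np.arange(.45,.60,.004):
    q=Q[abs(Q[:,0]-x)<.002]
    if len(q): print(int(x*1000+.5),int(np.median(q[:,2])*1000),end="; ")
m=(C[...,0]>.54)&(C[...,0]<.58)&(((C[...,1]<.023)&(C[...,1]>.015))|((C[...,1]<-.018)&(C[...,1]>-.025)))&(C[...,2]>.1); print("\nlegs",(C[m]*1000).astype(int).tolist())
E
```

```text
s9 slope -0.013 mm drop over 130: -1.7 [[30, 150], [40, 150], [50, 150], [60, 150], [70, 149], [80, 150], [90, 150], [100, 149], [110, 149], [120, 146], [130, 148], [140, 150], [150, 149]]
466 137; 470 135; 474 134; 478 130; 482 129; 486 128; 490 127; 494 126; 498 125; 502 124; 506 123; 510 121; 514 121; 518 121; 522 122; 526 121; 530 112; 534 110; 538 114; 542 116; 546 121; 550 122; 554 126; 558 133; 562 152; 566 151; 570 150; 574 154; 578 157; 582 162; 586 160; 590 159; 594 161; 598 160; 
legs [[578, 19, 130], [577, 16, 134], [575, 19, 129], [574, 16, 136], [572, 18, 124], [571, 16, 141], [566, 20, 154], [567, 17, 148], [567, -18, 153], [563, 20, 154], [564, 17, 152], [560, 20, 155], [561, 17, 148], [561, -18, 148], [558, 20, 148], [558, 17, 147], [558, -18, 144], [555, 20, 147], [555, 17, 147], [556, -18, 143], [552, 20, 145], [552, 17, 143], [552, -18, 147], [550, 19, 139], [549, 17, 144], [550, -19, 139], [547, 19, 141], [547, 16, 137], [547, -18, 141], [544, 19, 141], [544, 16, 142], [544, -18, 143], [541, 19, 138], [541, 16, 134], [541, -19, 139]]
```

View pics/c8.png

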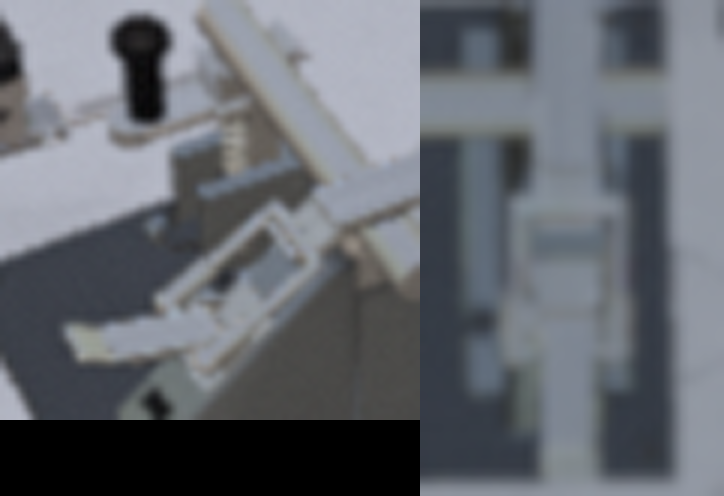

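The crossbar now lies at v≈205 in the top crop, with the lip (v≈214) in front of it. Its x is about .565 and its centre z about .150, so it is seated. The lever stands at about 1.21 rad, in the range expected for a laid loop. Next: close the fingers and press straight down at TCP x≈.480, which keeps the contact 36–52 mm from the pivot.

Call:
servo_tool --series "1 -2.5 0 0 0;1 -5 0 0 0;1 -7.8 0.1 0 0;1 -7.8 0.1 0 0;1 -7.8 0.1 2 0;1 -7.8 0.1 4 0;1 -7.8 0.1 6 0;1 -7.8 0.1 7.2 0;1 -7.8 0.1 7.2 0;1 -7.8 0.1 7.2 0;1 -7.8 0.1 7.2 0;1 -7.8 0.1 7.2 0"

```text
time: 18.28
tool_pos: [0.4811, -0.001, 0.1591]
ee_rot: [-3.141, 0.003, -3.124]
wrist_force: [0.8, 0.4, 0.7]
width: 0.0005
```

Call:
servo_tool --series "1 0 0 0.5 0;1 0 0 1 0;1 0 0 1.5 0;1 0 0 2 0;1 0 0 2.5 0;1 0 0 3 0;1 0 0 3.5 0;1 0 0 3.5 0"

```text
time: 18.95
tool_pos: [0.4798, -0.0008, 0.1213]
ee_rot: [3.141, -0.001, -3.124]
wrist_force: [-0.1, 0.1, 0.8]
width: 0.0005
```

Call:
servo_tool --series "1 0 0 0.4 0;1 0 0 0.8 0;1 0 0 1.2 0;1 0 0 1.6 0;1 0 0 2 0;1 0 0 2.4 0;1 0 0 2.4 0"

```text
time: 19.53
tool_pos: [0.479, -0.0007, 0.097]
ee_rot: [3.141, -0.003, -3.124]
wrist_force: [-0.6, 0.5, 0.6]
width: 0.0003
```

Call:
servo_tool --series "1 0 0 0.3 0;1 0 0 0.6 0;1 0 0 0.9 0;1 0 0 1.1 0;1 0 0 1.1 0;1 0 0 1.1 0"

```text
time: 20.03
tool_pos: [0.4798, -0.0008, 0.0871]
ee_rot: [3.141, -0.001, -3.124]
wrist_force: [-0.2, -0.3, 0.2]
width: 0.0004
```

```bash
python3 - <<'E'
from h import *
bar('s10')
a=cv2.imread("pics/s10.png")
cv2.imwrite("pics/c9.png",cv2.resize(a[175:255,205:285],None,fx=7,fy=7,interpolation=cv2.INTER_CUBIC))
E
```

```text
s10 slope -0.011 mm drop over 130: -1.4 [[30, 150], [40, 150], [50, 149], [60, 150], [70, 150], [80, 150], [90, 150], [100, 149], [110, 149], [120, 146], [130, 148], [140, 150], [150, 150]]
```

View pics/c9.png

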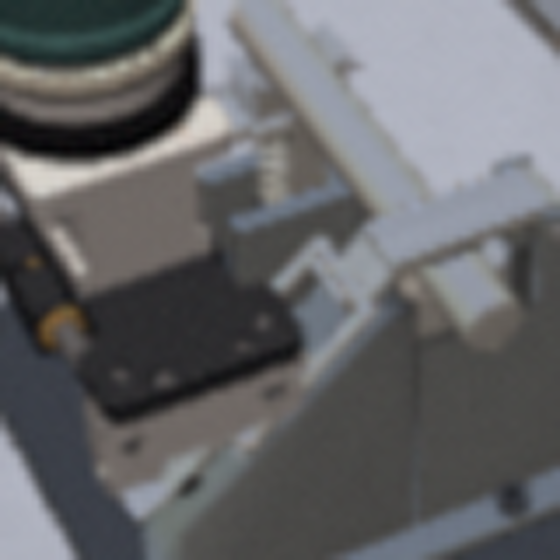

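The loop is still in the keeper; the lever is hidden. Press a little further until there is contact.

Call:
servo_tool --series "1 0 0 0.3 0;1 0 0 0.6 0;1 0 0 0.8 0;1 0 0 0.8 0;1 0 0 0.8 0"

```text
time: 20.5
tool_pos: [0.4809, -0.0009, 0.0814]
ee_rot: [-3.141, 0.002, -3.124]
wrist_force: [-2.1, 0.3, 8.0]
width: 0.0003
```

Call:
servo_tool --series "1 0 0 0.2 0;1 0 0 0.4 0;1 0 0 0.4 0;1 0 0 0.4 0"

```text
time: 20.83
tool_pos: [0.4812, -0.0009, 0.0807]
ee_rot: [-3.141, 0.004, -3.124]
wrist_force: [-8.4, -0.5, 21.2]
width: 0.0006
```

Firm stop at z .081, which matches the predicted home position of .0805. Retreat and check.

Call:
servo_tool --series "1 0 0 -3 0;1 0 0 -6 0;1 0 0 -10 0;1 0 0 -14 0;1 0 0 -15 0;1 4 0 -15 0;1 8 0 -15 0;1 12 0 -15 0;1 12 0 -15 0;1 12 0 -15 0"

```text
time: 21.67
tool_pos: [0.3591, -0.0029, 0.2254]
ee_rot: [-3.141, 0.002, -3.125]
wrist_force: [0.6, -0.1, 0.4]
width: 0.0003
```

```bash
python3 - <<'E'
from h import *
bar('s11'); b,d=snap("top","t11")
a=cv2.imread("pics/s11.png")
A=cv2.resize(a[175:255,205:285],None,fx=6,fy=6,interpolation=cv2.INTER_CUBIC)
B=cv2.resize(b[180:242,265:303,::-1],None,fx=8,fy=8,interpolation=cv2.INTER_CUBIC)[:480]
cv2.imwrite("pics/c10.png",np.hstack([A,B]))
C=cloud("top",d)
m=(C[...,0]>.44)&(C[...,0]<.60)&(C[...,1]<.01)&(C[...,1]>-.012)&(C[...,2]>.03); m[:,:265]=0
Q=C[m]
for x in np.arange(.45,.60,.004):
    q=Q[abs(Q[:,0]-x)<.002]
    if len(q): print(int(x*1000+.5),int(np.median(q[:,2])*1000),end="; ")
print(robot.get_obs()["wrist_force"])
E
```

```text
s11 slope -0.009 mm drop over 130: -1.2 [[30, 150], [40, 149], [50, 149], [60, 149], [70, 150], [80, 149], [90, 150], [100, 150], [110, 149], [120, 145], [130, 149], [140, 149], [150, 150]]
478 76; 482 78; 486 81; 490 81; 494 88; 498 93; 502 94; 506 102; 510 107; 514 112; 518 114; 522 120; 526 120; 530 108; 534 112; 538 116; 542 117; 546 122; 550 122; 554 126; 558 141; 562 151; 566 151; 570 148; 574 152; 578 154; 582 160; 586 159; 590 162; 594 161; 598 159; [0.48021983 0.11190088 0.10981695]
```

View pics/c10.png

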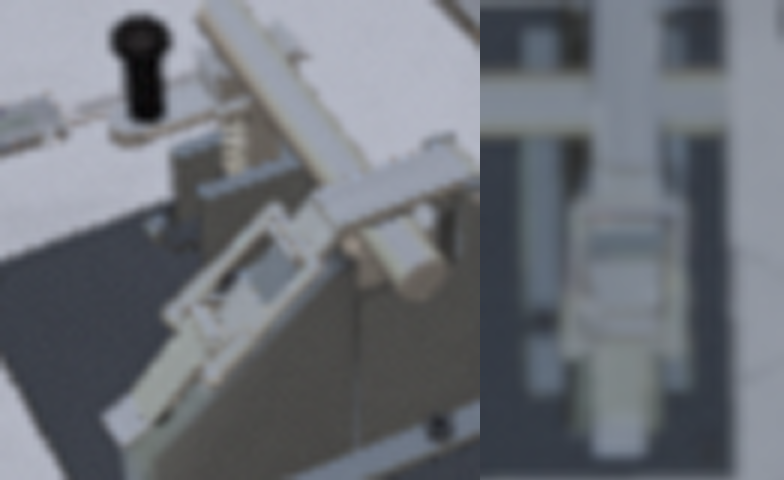

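The lever lies along the slope and the loop still sits behind the lip. The bar is level and the gripper is clear. Handing in.

```bash
python3 -c "
from bench import robot
print(robot.close_job())"
```

```text
the job is handed in; nothing more can be done
None
```

The bar is clamped level and the job is handed in at about 21.7 s of the 64 s allowed; no verdict is reported.

**Ratchet rest:** I lifted it 4 clicks from notch 0 by the knob and let the pawl carry it. The first grip took hold too low, and both grips read 26 mm wide instead of the stem's 19 mm. I think the fingers held on the head rather than the stem, but the lift followed the 8 mm click pattern cleanly.

**Latch:** I laid the loop's crossbar behind the keeper's lip; it first landed on the groove's back ramp and had to be eased forward. Then I pressed the lever down to a firm stop at tool height .081, against a predicted .0805 for fully home.

**Last checks:**
- **Bar:** it reads 1.2 mm low over 130 mm (about 0.5°), within the 1.7° allowed.
- **Crossbar:** it is behind the lip, at x of about .565 m.
- **Lever:** depth readings give a slope of about 45°, against 48° nominal. That is about 0.05 rad open against the 0.06 limit, so the depth data alone do not settle it. The firm stop and the snap past the toggle point say it is home.
- **Gripper:** clear of everything, with almost no force on the wrist.
- **Things round the stand:** I did not measure the specimens and marker again at the end, but the tool stayed well above and away from them.

**Disagreement:** the plate edges and the directly measured bar and knob gave stand positions about 6 mm apart in x. I used the direct measurements.

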